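# Pack the tall bushing and tall block into the parts box

### The job

Finish packing the shallow plywood box: stand the tall bronze bushing (plain tube) and the tall aluminium block in it, upright and flat on its floor, next to the flanged sleeve that is already in there and stays standing in the box. Set the parts down gently, do not drop them, and leave the short bushing, the short block, the wrench and the plug gauge where they are.

Things in the scene. Friction and masses are not known exactly. Their poses are not given: they have to be found in the camera images.
- tray_in (a point): Shallow open plywood box, fixed to the bench, outside 88 x 208 mm and 32 mm high; inside 76 mm (along its x) by 196 mm (along its y) and 26 mm deep; walls and floor 6 mm thick. This point is the centre of its inner floor (6 mm above the bench), z up. The sleeve stands near its +y end; the rest of it is empty.
- tall_bushing_mid (a point): Tall bronze bushing, a plain tube standing upright on the bench: outside diameter 50 mm, bore 34 mm, 80 mm tall, about 0.7 kg. Point: on its axis, half-way up; z along the axis. To go into the box. Gripped across its outside in the upper part, the fingers stay above the box's 26 mm walls.
- tall_block_mid (a point): Tall aluminium block standing upright on the bench: 44 mm (its x) by 60 mm (its y), 80 mm tall (z), a dark keyway stripe across the top along its y, about 0.55 kg. Point: its centre. To go into the box. Best gripped across the 44 mm, in the upper part, and set with its 60 mm side along the box's length: the row then has about 30 mm to spare in all.
- sleeve_mid (a point): Flanged bronze sleeve already standing in the box near its +y end, its outer edge within 12 mm of the end wall: foot flange 50 mm in diameter and 10 mm high, stem 36 mm in diameter, 80 mm tall, about 0.6 kg, loose. Point: on its axis, half-way up.
- short_bushing_mid (a point): Short bronze bushing, same diameter as the tall one but only 34 mm tall; stays on the bench. Point: on its axis, half-way up.
- short_block_mid (a point): Short aluminium block, 44 x 60 mm like the tall one but only 34 mm tall; stays on the bench. Point: its centre.
- wrench_mid (a point): Steel open-ended wrench, 180 mm long (along its x), lying on the bench; stays there. Point: about the middle of its length.
- plug_gauge_mid (a point): Small steel plug gauge, 55 mm tall, foot 44 mm and stem 22 mm in diameter, standing on the bench; stays there. Point: on its axis, half-way up.
Mind the look-alikes: they are no part of the job. Leave any blue, red or turquoise look-alike of the part that bears tall_block_mid alone.

How it is judged (in metres and radians):
At the end, for the whole second after the job is handed in: The tall bushing, the tall block and the sleeve all stand inside the box, at rest, upright within about 10 degrees and down on its floor (centre of each 34 to 48 mm above the inner floor and between the walls) (x of tall_bushing_mid in the frame of tray_in between -0.038 and 0.038 m and y of tall_bushing_mid in the frame of tray_in between -0.098 and 0.098 m and z of tall_bushing_mid in the frame of tray_in between 0.034 and 0.048 m and angle between each of tall_bushing_mid, tall_block_mid, sleeve_mid's own z axis and vertical below 0.17 rad and linear speed of each of tall_bushing, tall_block, sleeve below 0.03 m/s and x of tall_block_mid in the frame of tray_in between -0.038 and 0.038 m and y of tall_block_mid in the frame of tray_in between -0.098 and 0.098 m and z of tall_block_mid in the frame of tray_in between 0.034 and 0.048 m and x of sleeve_mid in the frame of tray_in between -0.038 and 0.038 m and y of sleeve_mid in the frame of tray_in between -0.098 and 0.098 m and z of sleeve_mid in the frame of tray_in between 0.034 and 0.048 m); the robot touches nothing.
It fails at once if the tall bushing or the tall block is dropped (falls free from more than about 25 mm) ((contact force between the fingers and tall_bushing below 0.05 N and linear speed of tall_bushing above 0.7 m/s) or (contact force between the fingers and tall_block below 0.05 N and linear speed of tall_block above 0.7 m/s)).
It fails at once if the short bushing, short block, wrench or plug gauge is moved by more than 30 mm (distance of any of short_bushing_mid, short_block_mid, wrench_mid, plug_gauge_mid from where it was at the start of the episode above 0.03 m).
It fails at once if the sleeve is tipped over or lifted out (angle between sleeve_mid's own z axis and vertical above 0.7 rad or z of sleeve_mid in the frame of tray_in above 0.08 m).
It also fails if it takes over 64 s, if anything falls off the work surface, if the arm or the gripper's body presses on something with over 40 N, if the wrist force passes 120 N, or if a joint passes its speed limit or range.

### The arm

A 6-joint arm with a two-finger parallel gripper is mounted at the origin on the work surface. World frame = base frame: x ahead of the robot, y to its left, z up, the work surface at z = 0. Lengths are in m, angles in degrees, forces in N, time in s.
With the tool pointing down it reaches from about 0.3 to 0.75 m from the base axis. Payload 8.5 kg.
Tool frame: the origin (TCP) lies at the very end of the fingers, on their centre line; the grasp point (between the pads) lies 19 mm behind it; z points along the fingers, y is the line along which they close (so a half turn about z gives the same grasp; the last joint's range is limited). The gripper opens to 85 mm and grips with 20 to 120 N. Pads are 22 mm wide; open, the fingers measure 114 mm over their backs; the gripper's body (76 mm by 85 mm) begins 54 mm behind the grasp point. The pads swing forward as they close: fully open they stand 13 mm farther back than shut.
Start: joints at [59.8, 21.807, 74.336, -0, 83.858, -12.336], TCP at [0.169, 0.523, 0.231] pointing down, gripper open.
Joint ranges: [-178.18, 178.18], [-50.72, 133.34], [12.68, 142.11], [-81.47, 261.47], [9.98, 163.14], [-165.26, 165.26]. Speed limits (degrees/s): [136.94, 136.94, 180, 180, 180, 180].

### API

Orientations are given as a 3x3 rotation matrix whose columns are the frame's x, y, z axes.
In Python, from rig import observe, cams, ticket gives the robot as it stands.
- The arm moves only by the tool move_arm, never from a script. Its arguments are lists of equal length, an entry for each row: "jaw": the finger opening in cm, from 0 to 8.54; "dp": the shift along the tool's x, y, z in cm, a list of three; "turn": the turn, a rotation vector about the tool's x, y, z in rad, a list of three. In form: {"jaw": [jaw, ...], "dp": [[tx, ty, tz], ...], "turn": [[wx, wy, wz], ...]}. A call has 1 to 12 rows; each row shifts and turns the commanded pose from where the row before left it, along the tool's axes as they then stand; what a row does not reach is not made up. A row lasts 1/12 s, in which the tool goes at most 41.7 mm and 7.16 degrees, less where a joint would pass 70% of its speed; a pose out of reach is approached as far as the arm can. A call is refused whole if a number of a shift passes 4.17 or a number of a turn 0.125, either way. A call with a gripper value outside its range is refused whole. The fingers move at their own pace and stop on an object; "force" is the grip in N (left out, the last holds). Time passes only in rows, so rows that do not move let the fingers close. It gives the time, the measured TCP pose, the force, the opening and the grip force at its end, in the units of the state.
- observe(): the state, without advancing time (a new reading comes with each control period).
- cams.get_image(name): name is "scene" or "top"; returns (picture, depth): 400x640x3 uint8, red, green, blue; 400x640 float32, m along the optical axis (not along the pixel's ray), 0 where there is no reading.
- cams.calibration(name): a dict with "vertical_fov" (degrees; the focal length in pixels is half the picture's height over the tangent of half this angle, whatever the lens; pixels are square), "cx", "cy" (the principal point, pixels), "k1" (the pictures are not rectified: a ray, as slopes to the right and down, at radius r is drawn at 1 + k1 r^2 times it, then the intrinsics apply), "view" (4x4, takes a point from world to camera coordinates). Camera axes: x right, y up, looking along -z (the intrinsics and any distortion apply to the point x, -y, -z); pixel columns grow to the right and rows downward; lengths in m; the calibration is good to about 2 mm. A picture is of the moment at which its call begins. calibration takes no time and is no camera call.
- ticket.close_job(): hands the job in; it is judged then, once.
Trained networks look in the newest picture that a camera, given by its name, has taken for a name from the list of things; names that differ only in an ending like _2 or _b are one class to them, and where a whole thing is asked for, a point or a joint stands for the part that bears it (a point fixed in the world has none). Each returns a list of dicts, best first, with "p" (0 to 1); they miss things now and then, are a little off and sometimes report something else, mostly with a low value. They report only what shows in the picture. A call takes as long as a camera call. They do not tell look-alikes from the thing itself.
- cams.spot_in(camera, query): "box" ([centre column, centre row, width, height] as shares, 0 to 1, of the picture: columns of its width, rows of its height, round what is visible of it).
- cams.outline_of(camera, query): "mask" (400x640 bool, what is visible of it) and "box" ([centre column, centre row, width, height] as shares, 0 to 1, of the picture: columns of its width, rows of its height, round what is visible of it).
- cams.mark_of(camera, query): "location" ([column, row] as shares, 0 to 1, of the picture: columns of its width, rows of its height: a listed point, or the origin of a listed thing).
The state is a dict: "time_s": time; "q": joint angles; "qvel": joint speeds; "joint_efforts": joint torques, N m; "position": TCP position; "tool_rot": TCP orientation; "ft_force": force on the tool from outside, world axes, zero at the start; "wrist_torque": the same for the moment, N m; "grip_width": finger opening in m; "gripper_force": force on a finger pad.
Only numpy, scipy, OpenCV 4.12 (cv2) and the standard library are available. Lean on these libraries where they do the work, as an engineer would, in place of code of your own. Each camera call takes 0.05 s, during which the arm holds its last target. There are 200 camera calls.

## Working session

There is one attempt and no reset: what is moved stays moved. The work goes in short steps, Python scripts to look and compute and a tool call to move; the robot and the scene stay as the last step left them, time stands still between calls to the robot, and variables do not carry over. Pictures are saved under pics/ and viewed, at most 10 in all, crops included, and the job is handed in when it is done.

Besides the shell and the picture viewer there is one more tool, called after "Call:" as name(argument=value, ...) on one line, values as JSON. move_arm: Moves the arm, as the interface text tells. Its arguments: {"type":"object","properties":{"jaw":{"type":"array","items":{"type":"number"}},"dp":{"type":"array","items":{"type":"array","items":{"type":"number"}}},"turn":{"type":"array","items":{"type":"array","items":{"type":"number"}}},"force":{"type":"number"}},"required":["jaw","dp","turn"]}

```bash
mkdir -p pics
cat > h.py <<'E'
import numpy as np, cv2
from rig import observe, cams, ticket
def pts(name,depth):
    c=cams.calibration(name);f=200/np.tan(np.radians(c["vertical_fov"])/2)
    v,u=np.mgrid[0:400,0:640].astype(float)
    K=np.array([[f,0,c["cx"]],[0,f,c["cy"]],[0,0,1]])
    x=(u-c["cx"])/f;y=(v-c["cy"])/f;xd,yd=x.copy(),y.copy()
    for _ in range(20):
        s=1+c["k1"]*(x*x+y*y);x=xd/s;y=yd/s
    P=np.stack([x*depth,-y*depth,-depth,np.ones_like(depth)],-1)
    W=P@np.linalg.inv(np.array(c["view"])).T
    W=W[...,:3];W[depth<=0]=np.nan
    return W
E
python3 - <<'E'
from h import *
s=observe();print(s["time_s"],s["position"],np.round(s["tool_rot"],3))
for n in("scene","top"):
    im,d=cams.get_image(n);np.savez(n+"0",im=im,d=d);cv2.imwrite(f"pics/{n}0.png",im[...,::-1])
    W=pts(n,d)
    for q in("tray_in","tall_bushing_mid","tall_block_mid","sleeve_mid","short_bushing_mid","short_block_mid","wrench_mid","plug_gauge_mid"):
        for r in cams.outline_of(n,q)[:4]:
            m=r["mask"]
            if r["p"]<.2: continue
            w=W[m];w=w[~np.isnan(w[:,0])];zt=np.percentile(w[:,2],97);t=w[w[:,2]>zt-.006]
            b=r["box"];print(n,q,round(r["p"],2),np.round([b[0]*640,b[1]*400,b[2]*640,b[3]*400]),"ztop",round(zt,3),"c",np.round((t.min(0)+t.max(0))/2,3),"ext",np.round(np.ptp(t,axis=0),3))
E
```

```text
0.0 [0.1685583  0.52320051 0.23067449] [[-0.952  0.307 -0.001]
 [ 0.307  0.952 -0.001]
 [ 0.    -0.002 -1.   ]]
scene tray_in 0.88 [282. 158.  49.  68.] ztop 0.034 c [ 0.487 -0.217  0.033] ext [0.147 0.22  0.009]
scene tall_bushing_mid 0.83 [320. 262.  24.  28.] ztop 0.082 c [0.618 0.119 0.08 ] ext [0.049 0.049 0.008]
scene tall_block_mid 0.96 [419. 306.  40.  33.] ztop 0.083 c [0.513 0.353 0.081] ext [0.059 0.065 0.008]
scene tall_block_mid 0.93 [499. 250.  33.  36.] ztop 0.082 c [0.256 0.386 0.08 ] ext [0.056 0.065 0.008]
scene tall_block_mid 0.8 [453. 275.  41.  34.] ztop 0.082 c [0.397 0.35  0.08 ] ext [0.051 0.062 0.009]
scene tall_block_mid 0.71 [405. 258.  33.  36.] ztop 0.083 c [0.453 0.247 0.081] ext [0.065 0.066 0.008]
scene sleeve_mid 0.6 [291. 163.  18.  30.] ztop 0.089 c [ 0.503 -0.157  0.087] ext [0.034 0.037 0.007]
scene short_bushing_mid 0.7 [283. 155.  49.  67.] ztop 0.034 c [ 0.485 -0.216  0.033] ext [0.152 0.22  0.009]
scene short_bushing_mid 0.52 [375. 224.  15.  21.] ztop 0.036 c [0.436 0.119 0.035] ext [0.049 0.049 0.008]
scene short_block_mid 0.7 [369. 314.  30
[... 916 characters left out ...]
.64 [200. 277.  23.  19.] ztop 0.084 c [0.256 0.382 0.083] ext [0.046 0.062 0.01 ]
top tall_block_mid 0.52 [242. 217.  23.  21.] ztop 0.085 c [0.456 0.242 0.083] ext [0.057 0.064 0.008]
top sleeve_mid 0.66 [361. 203.  18.  15.] ztop 0.091 c [ 0.504 -0.16   0.089] ext [0.027 0.03  0.008]
top short_bushing_mid 0.54 [280. 222.   8.  16.] ztop 0.042 c [0.437 0.12  0.041] ext [0.041 0.02  0.01 ]
top short_block_mid 0.6 [232. 174.  20.  14.] ztop 0.04 c [0.606 0.282 0.039] ext [0.05  0.056 0.011]
top wrench_mid 0.58 [431. 168.  31.  42.] ztop 0.013 c [ 0.63  -0.41   0.011] ext [0.145 0.119 0.008]
top plug_gauge_mid 0.64 [309. 133.  14.  16.] ztop 0.057 c [0.753 0.018 0.055] ext [0.02  0.017 0.007]
```

Four tall blocks in the scene view: (419,306), (499,250), (453,275), (405,258). I need the plain aluminium one, so here is a crop covering all four.

Run:
```python
from h import *
im=np.load("scene0.npz")["im"]
cv2.imwrite("pics/crop.png",cv2.resize(im[120:340,250:530,::-1],None,fx=2.7,fy=2.7,interpolation=cv2.INTER_CUBIC))
```

```text
(no output)
```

View pics/crop.png

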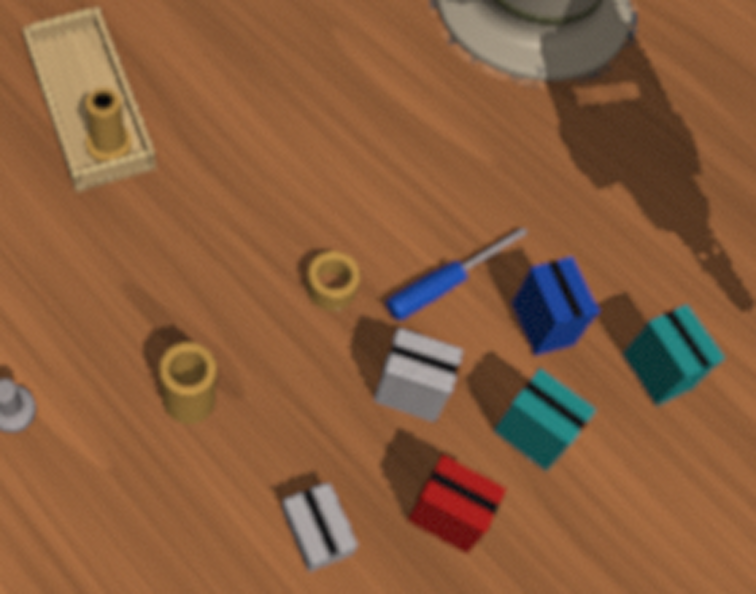

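The crop shows the silver tall block at crop (420,372), i.e. scene (405,258), world ≈ (0.453, 0.247). The look-alikes are red (419,306), turquoise (453,275) and (499,250), and blue (456,233). The short silver block is at (369,314). The tall bushing is at (320,262) and the short one at (375,224). Next I need yaw, tray pose and neighbours.

Run:
```python
from h import *
def rect(w):
    r=cv2.minAreaRect((w[:,:2]*1000).astype(np.float32));return np.round(r[0],1),np.round(r[1],1),round(r[2],1)
for n in("scene","top"):
    z=np.load(n+"0.npz");W=pts(n,z["d"]);W=W[~np.isnan(W[...,0])]
    def sel(c,r,lo,hi): return W[(np.hypot(W[:,0]-c[0],W[:,1]-c[1])<r)&(W[:,2]>lo)&(W[:,2]<hi)]
    print(n,"block",rect(sel((.454,.245),.05,.076,.09)))
    for c in((.617,.117),(.437,.119)):
        b=sel(c,.045,.02,.09); print("bush",rect(b))
    print("tray",rect(sel((.486,-.217),.14,.024,.04)), "slv",rect(sel((.503,-.158),.04,.08,.096)),"flange",rect(sel((.503,-.158),.03,.01,.02)))
    f=sel((.48,-.23),.03,-.01,.03);print("floor z",np.median(f[:,2]),"bench",np.median(sel((.5,0),.03,-.02,.03)[:,2]))
    # blobs for clearance around block
    t=sel((.454,.245),.15,.008,.2);t=t[np.hypot(t[:,0]-.454,t[:,1]-.245)>.055]
    k,i=np.unique(np.round(t[:,:2]/.02),axis=0,return_counts=True);
    print((k[i>4]*2).astype(int).tolist())
```

```text
scene block (array([452.8, 246.5]), array([43.9, 57.8]), 29.3)
bush (array([618.4, 118. ]), array([49.5, 48. ]), 51.5)
bush (array([436.2, 118.3]), array([50.5, 47.2]), 45.6)
tray (array([ 483.9, -217. ]), array([212.2,  88.8]), 69.4) slv (array([ 501.3, -156.6]), array([37.5, 32.9]), 50.6) flange (array([ 508.6, -152.6]), array([34.9, 55.4]), 57.3)
floor z 0.006773617377829666 bench 0.00037836538167113076
[[30, 24], [30, 26], [32, 20], [32, 24], [32, 26], [32, 28], [32, 30], [34, 18], [34, 20], [34, 28], [34, 30], [36, 18], [36, 20], [38, 18], [38, 20], [38, 32], [38, 34], [38, 36], [38, 38], [40, 18], [40, 20], [40, 32], [40, 34], [40, 36], [40, 38], [42, 10], [42, 12], [42, 14], [42, 18], [42, 32], [42, 34], [42, 36], [42, 38], [44, 10], [44, 14], [46, 10], [46, 12], [46, 14], [48, 36], [48, 38], [50, 32], [50, 34], [50, 36], [50, 38], [52, 32], [52, 34], [52, 36], [52, 38], [54, 32], [54, 34], [54, 36], [58, 26], [58, 28], [60, 26], [60, 28], [60, 30]]
top block (array([454.3, 245.1]), array([44.3, 60.6]), 29.5)
bush (array([615.8, 116.2]), array([48.9, 48.1]), 41.4)
bush (array([438., 116.]), array([47.2, 45.9]), 44.6)
tray (array([ 485.6, -218.7]), array([209.6,  88.9]), 70.3) slv (array([ 503.6, -158.3]), array([34.4, 32. ]), 73.9) flange (array([ 498.1, -156.3]), array([54.3, 38.6]), 62.3)
floor z 0.004952176718278967 bench -0.0007196922893486501
[[30, 24], [30, 26], [30, 28], [32, 18], [32, 24], [32, 26], [32, 28], [32, 30], [34, 18], [34, 20], [34, 28], [36, 18], [36, 20], [38, 18], [38, 20], [38, 32], [38, 34], [38, 36], [38, 38], [40, 16], [40, 18], [40, 32], [40, 34], [40, 36], [40, 38], [42, 10], [42, 12], [42, 14], [42, 18], [42, 32], [42, 34], [42, 36], [44, 10], [44, 14], [46, 10], [46, 12], [48, 36], [50, 32], [50, 34], [50, 36], [50, 38], [52, 32], [52, 34], [52, 36], [52, 38], [54, 32], [54, 34], [58, 26], [58, 28], [60, 26], [60, 28], [60, 30]]
```

Call:
move_arm(jaw=[7.5, 7.5, 7.5, 7.5, 7.5, 7.5, 7.5, 7.5, 7.5, 7.5, 7.5, 7.5], dp=[[-2.97, -1.47, 0], [-2.97, -1.47, 0], [-2.97, -1.47, 0], [-2.97, -1.47, 0], [-2.97, -1.47, 0], [-2.97, -1.47, 0], [-2.97, -1.47, 0], [-2.97, -1.47, 0], [-2.97, -1.47, 0], [-2.97, -1.47, 0], [-2.97, -1.47, 0], [-2.97, -1.47, 0]], turn=[[0, 0, 0], [0, 0, 0], [0, 0, 0], [0, 0, 0], [0, 0, 0], [0, 0, 0], [0, 0, 0], [0, 0, 0], [0, 0, 0], [0, 0, 0], [0, 0, 0], [0, 0, 0]], force=40)

```text
time_s: 1.9
position: [0.4548, 0.2449, 0.2315]
tool_rot: [[-0.952, 0.307, 0.0], [0.307, 0.952, 0.0], [-0.0, 0.0, -1.0]]
ft_force: [0.5, 0.8, 0.4]
grip_width: 0.075
gripper_force: 0.0
```

Call:
move_arm(jaw=[7.5, 7.5, 7.5, 7.5, 7.5, 7.5, 7.5, 7.5, 7.5, 7.5, 7.5, 7.5], dp=[[0, 0, 0.9], [0, 0, 0.9], [0, 0, 0.9], [0, 0, 0.9], [0, 0, 0.9], [0, 0, 0.9], [0, 0, 0.9], [0, 0, 0.9], [0, 0, 0.9], [0, 0, 0.9], [0, 0, 0], [0, 0, 0]], turn=[[0, 0, 0.0745], [0, 0, 0.0745], [0, 0, 0.0745], [0, 0, 0.0745], [0, 0, 0.0745], [0, 0, 0.0745], [0, 0, 0.0745], [0, 0, 0.0745], [0, 0, 0.0745], [0, 0, 0.0745], [0, 0, 0], [0, 0, 0]])

```text
time_s: 2.9
position: [0.4538, 0.2462, 0.1413]
tool_rot: [[-0.494, 0.87, -0.001], [0.87, 0.494, -0.0], [0.0, -0.001, -1.0]]
ft_force: [-0.1, 0.0, 0.2]
grip_width: 0.0751
gripper_force: 0.0
```

Call:
move_arm(jaw=[7.5, 7.5, 7.5, 7.5, 7.5, 7.5, 7.5, 7.5, 7.5, 7.5, 7.5, 7.5], dp=[[0, 0, 1], [0, 0, 1], [0, 0, 1], [0, 0, 1], [0, 0, 1], [0, 0, 1], [0, 0, 1], [0, 0, 1], [0, 0, 1], [0, 0, 0.9], [0, 0, 0], [0, 0, 0]], turn=[[0, 0, 0], [0, 0, 0], [0, 0, 0], [0, 0, 0], [0, 0, 0], [0, 0, 0], [0, 0, 0], [0, 0, 0], [0, 0, 0], [0, 0, 0], [0, 0, 0], [0, 0, 0]])

```text
time_s: 3.9
position: [0.454, 0.2463, 0.0425]
tool_rot: [[-0.492, 0.87, -0.0], [0.87, 0.492, -0.0], [0.0, -0.0, -1.0]]
ft_force: [0.6, -0.2, 0.0]
grip_width: 0.075
gripper_force: 0.0
```

Call:
move_arm(jaw=[4.0, 4.0, 4.0, 4.0, 4.0, 4.0, 4.0, 4.0, 4.0, 4.0, 4.0, 4.0], dp=[[0, 0, 0], [0, 0, 0], [0, 0, 0], [0, 0, 0], [0, 0, 0], [0, 0, 0], [0, 0, 0], [0, 0, 0], [0, 0, 0], [0, 0, 0], [0, 0, 0], [0, 0, 0]], turn=[[0, 0, 0], [0, 0, 0], [0, 0, 0], [0, 0, 0], [0, 0, 0], [0, 0, 0], [0, 0, 0], [0, 0, 0], [0, 0, 0], [0, 0, 0], [0, 0, 0], [0, 0, 0]], force=50)

```text
time_s: 4.9
position: [0.454, 0.2463, 0.0431]
tool_rot: [[-0.492, 0.871, 0.001], [0.871, 0.492, 0.0], [-0.0, 0.001, -1.0]]
ft_force: [-1.9, -0.6, 5.7]
grip_width: 0.0434
gripper_force: 51.6
```

Call:
move_arm(jaw=[4.0, 4.0, 4.0, 4.0, 4.0, 4.0, 4.0, 4.0, 4.0, 4.0, 4.0, 4.0], dp=[[0, 0, -0.5], [0, 0, -1], [0, 0, -1], [0, 0, -1.2], [0, 0, -1.2], [0, 0, -1.2], [0, 0, -1.2], [0, 0, -1.2], [0, 0, -1.2], [0, 0, -1.2], [0, 0, -1], [0, 0, -0.5]], turn=[[0, 0, 0], [0, 0, 0], [0, 0, 0], [0, 0, 0], [0, 0, 0], [0, 0, 0], [0, 0, 0], [0, 0, 0], [0, 0, 0], [0, 0, 0], [0, 0, 0], [0, 0, 0]])

```text
time_s: 5.9
position: [0.4537, 0.2462, 0.1671]
tool_rot: [[-0.492, 0.871, 0.0], [0.871, 0.492, 0.0], [-0.0, 0.0, -1.0]]
ft_force: [-0.1, -0.0, -5.8]
grip_width: 0.0436
gripper_force: 52.3
```

Call:
move_arm(jaw=[4.0, 4.0, 4.0, 4.0, 4.0, 4.0, 4.0, 4.0, 4.0, 4.0, 4.0, 4.0], dp=[[-0.8, -0.43, 0], [-1.6, -0.86, 0], [-2, -1.08, 0], [-2, -1.08, 0], [-2, -1.08, 0], [-2, -1.08, 0], [-2, -1.08, 0], [-2, -1.08, 0], [-2, -1.08, 0], [-2, -1.08, 0], [-2, -1.08, 0], [-2, -1.08, 0]], turn=[[0, 0, 0], [0, 0, 0], [0, 0, 0], [0, 0, 0], [0, 0, 0], [0, 0, 0], [0, 0, 0], [0, 0, 0], [0, 0, 0], [0, 0, 0], [0, 0, 0], [0, 0, 0]])

```text
time_s: 6.9
position: [0.4577, -0.0097, 0.1655]
tool_rot: [[-0.491, 0.871, -0.002], [0.871, 0.491, 0.0], [0.001, -0.002, -1.0]]
ft_force: [0.7, 0.4, -5.3]
grip_width: 0.0435
gripper_force: 52.3
```

Call:
move_arm(jaw=[4.0, 4.0, 4.0, 4.0, 4.0, 4.0, 4.0, 4.0, 4.0, 4.0, 4.0, 4.0], dp=[[-2, -1.08, 0], [-2, -1.08, 0], [-2, -1.08, 0], [-2, -1.08, 0], [-2, -1.08, 0], [-2, -1.08, 0], [-2, -1.08, 0], [-2, -1.08, 0], [-2, -1.08, 0], [-2, -1.08, 0], [-2, -1.08, 0], [-1.35, -0.72, 0]], turn=[[0, 0, 0], [0, 0, 0], [0, 0, 0], [0, 0, 0], [0, 0, 0], [0, 0, 0], [0, 0, 0], [0, 0, 0], [0, 0, 0], [0, 0, 0], [0, 0, 0], [0, 0, 0]])

```text
time_s: 7.9
position: [0.4628, -0.2756, 0.1653]
tool_rot: [[-0.491, 0.871, -0.001], [0.871, 0.491, 0.001], [0.001, -0.001, -1.0]]
ft_force: [-0.2, -0.5, -5.7]
grip_width: 0.0435
gripper_force: 52.2
```

Call:
move_arm(jaw=[4.0, 4.0, 4.0, 4.0, 4.0, 4.0, 4.0, 4.0, 4.0, 4.0, 4.0, 4.0], dp=[[0, 0, 0], [0, 0, 0], [0, 0, 0], [0, 0, 0], [0, 0, 0], [0, 0, 0], [0, 0, 0], [0, 0, 0], [0, 0, 0], [0, 0, 0], [0, 0, 0], [0, 0, 0]], turn=[[0, 0, 0.087], [0, 0, 0.087], [0, 0, 0.087], [0, 0, 0.087], [0, 0, 0.087], [0, 0, 0.087], [0, 0, 0.087], [0, 0, 0.087], [0, 0, 0.087], [0, 0, 0.087], [0, 0, 0], [0, 0, 0]])

```text
time_s: 8.9
position: [0.4633, -0.2734, 0.1658]
tool_rot: [[0.346, 0.938, -0.001], [0.938, -0.346, 0.001], [0.001, -0.001, -1.0]]
ft_force: [-0.1, 1.0, -5.7]
grip_width: 0.0433
gripper_force: 52.5
```

```bash
cat > chk.py <<'E'
from h import *
import sys
for n in("scene","top"):
    im,d=cams.get_image(n);W=pts(n,d)
    cv2.imwrite(f"pics/{n}{sys.argv[1]}.png",cv2.resize(im[80:300,170:450,::-1],None,fx=2.7,fy=2.7,interpolation=cv2.INTER_CUBIC))
    c=np.array([.4848,-.218]);a=np.radians(69.8);u=np.array([np.cos(a),np.sin(a)]);l=np.array([u[1],-u[0]])
    W=W[~np.isnan(W[...,0])];r=W[:,:2]-c;L=r@l;U=r@u
    m=(abs(L)<.06)&(abs(U)<.13)
    def rect(k):
        if k.sum()<5:return None
        r=cv2.minAreaRect((np.c_[L,U][k]*1000).astype(np.float32));return np.round(r[0],1),np.round(r[1],1),round(r[2],1)
    print(n,"rim",rect(m&(W[:,2]>.026)&(W[:,2]<.036)),"slv",rect(m&(W[:,2]>.082)&(W[:,2]<.096)&(U>.035)))
    for lo,hi in((.04,.075),(.076,.1),(.1,.13)):print(lo,rect(m&(W[:,2]>lo)&(W[:,2]<hi)&(U<.035)))
s=observe();print(s["time_s"],s["position"],s["ft_force"],s["grip_width"])
E
python3 chk.py 1
```

```text
scene rim (array([-0.7,  0.5]), array([211.7,  88.5]), 89.5) slv (array([-5.2, 65. ]), array([34.6, 34.3]), 12.9)
0.04 None
0.076 None
0.1 (array([  9.4, -42.6]), array([32.8, 63.3]), 45.6)
top rim (array([ 1.6, 44.4]), array([ 84.9, 119.9]), 0.0) slv (array([-2.3, 63.2]), array([32. , 33.5]), 0.5)
0.04 None
0.076 None
0.1 None
9.0 [ 0.46350932 -0.27344269  0.16601552] [-0.01994652 -1.02527943 -5.32381474] 0.043416736990007664
```

Call:
move_arm(jaw=[4.0, 4.0, 4.0, 4.0, 4.0, 4.0, 4.0, 4.0, 4.0, 4.0, 4.0, 4.0], dp=[[0.05, 0, 0.5], [0, 0, 1], [0, 0, 1.2], [0, 0, 1.2], [0, 0, 1.2], [0, 0, 1.2], [0, 0, 1.2], [0, 0, 1.2], [0, 0, 1.2], [0, 0, 0.8], [0, 0, 0.3], [0, 0, 0]], turn=[[0, 0, 0], [0, 0, 0], [0, 0, 0], [0, 0, 0], [0, 0, 0], [0, 0, 0], [0, 0, 0], [0, 0, 0], [0, 0, 0], [0, 0, 0], [0, 0, 0], [0, 0, 0]])

```text
time_s: 10.0
position: [0.4637, -0.2729, 0.0557]
tool_rot: [[0.348, 0.937, -0.001], [0.937, -0.348, 0.001], [0.0, -0.001, -1.0]]
ft_force: [0.3, 0.6, -5.7]
grip_width: 0.0433
gripper_force: 52.3
```

Call:
move_arm(jaw=[4.0, 4.0, 4.0, 4.0, 4.0, 4.0, 4.0], dp=[[0, 0, 0.1], [0, 0, 0.1], [0, 0, 0.1], [0, 0, 0.1], [0, 0, 0.1], [0, 0, 0], [0, 0, 0]], turn=[[0, 0, 0], [0, 0, 0], [0, 0, 0], [0, 0, 0], [0, 0, 0], [0, 0, 0], [0, 0, 0]])

```text
time_s: 10.58
position: [0.4639, -0.273, 0.0513]
tool_rot: [[0.348, 0.937, -0.0], [0.937, -0.348, 0.0], [0.0, -0.0, -1.0]]
ft_force: [0.2, 1.0, -5.8]
grip_width: 0.0436
gripper_force: 52.3
```

Still hanging free; lowering in small steps.

Call:
move_arm(jaw=[4.0, 4.0, 4.0, 4.0, 4.0], dp=[[0, 0, 0.06], [0, 0, 0.06], [0, 0, 0.06], [0, 0, 0], [0, 0, 0]], turn=[[0, 0, 0], [0, 0, 0], [0, 0, 0], [0, 0, 0], [0, 0, 0]])

```text
time_s: 11.0
position: [0.4639, -0.2731, 0.0495]
tool_rot: [[0.349, 0.937, -0.0], [0.937, -0.349, 0.0], [0.0, -0.0, -1.0]]
ft_force: [1.1, 0.0, -5.7]
grip_width: 0.0435
gripper_force: 52.3
```

Call:
move_arm(jaw=[4.0, 4.0, 4.0, 4.0, 4.0], dp=[[0, 0, 0.06], [0, 0, 0.06], [0, 0, 0.06], [0, 0, 0], [0, 0, 0]], turn=[[0, 0, 0], [0, 0, 0], [0, 0, 0], [0, 0, 0], [0, 0, 0]])

```text
time_s: 11.42
position: [0.464, -0.2731, 0.049]
tool_rot: [[0.348, 0.937, 0.001], [0.937, -0.348, -0.001], [-0.001, 0.001, -1.0]]
ft_force: [-3.5, 3.4, 9.1]
grip_width: 0.0436
gripper_force: 54.0
```

Call:
move_arm(jaw=[5, 5.5, 6, 7, 7.5, 7.5, 7.5, 7.5], dp=[[0, 0, 0], [0, 0, 0], [0, 0, 0], [0, 0, 0], [0, 0, 0], [0, 0, 0], [0, 0, 0], [0, 0, 0]], turn=[[0, 0, 0], [0, 0, 0], [0, 0, 0], [0, 0, 0], [0, 0, 0], [0, 0, 0], [0, 0, 0], [0, 0, 0]])

```text
time_s: 12.08
position: [0.4639, -0.2731, 0.0477]
tool_rot: [[0.349, 0.937, -0.0], [0.937, -0.349, 0.0], [0.0, -0.0, -1.0]]
ft_force: [-1.1, -0.2, 0.5]
grip_width: 0.0749
gripper_force: 0.0
```

Call:
move_arm(jaw=[7.5, 7.5, 7.5, 7.5, 7.5, 7.5, 7.5, 7.5, 7.5, 7.5, 7.5, 7.5], dp=[[0, 0, -0.5], [0, 0, -1], [0, 0, -1.2], [0, 0, -1.4], [0, 0, -1.5], [0, 0, -1.5], [0, 0, -1.5], [0, 0, -1.5], [0, 0, -1.5], [0, 0, -1], [0, 0, -0.5], [0, 0, 0]], turn=[[0, 0, 0], [0, 0, 0], [0, 0, 0], [0, 0, 0], [0, 0, 0], [0, 0, 0], [0, 0, 0], [0, 0, 0], [0, 0, 0], [0, 0, 0], [0, 0, 0], [0, 0, 0]])

```text
time_s: 13.08
position: [0.4642, -0.2733, 0.1803]
tool_rot: [[0.348, 0.937, 0.002], [0.937, -0.348, -0.002], [-0.001, 0.003, -1.0]]
ft_force: [0.4, 0.4, -0.0]
grip_width: 0.0748
gripper_force: 0.0
```

Call:
move_arm(jaw=[7.5, 7.5, 7.5, 7.5, 7.5, 7.5, 7.5, 7.5, 7.5, 7.5, 7.5, 7.5], dp=[[3.49, 0.06, 0], [3.49, 0.06, 0], [3.49, 0.06, 0], [3.49, 0.06, 0], [3.49, 0.06, 0], [3.49, 0.06, 0], [3.49, 0.06, 0], [3.49, 0.06, 0], [3.49, 0.06, 0], [3.49, 0.06, 0], [3.49, 0.06, 0], [3.49, 0.06, 0]], turn=[[0, 0, 0], [0, 0, 0], [0, 0, 0], [0, 0, 0], [0, 0, 0], [0, 0, 0], [0, 0, 0], [0, 0, 0], [0, 0, 0], [0, 0, 0], [0, 0, 0], [0, 0, 0]])

```text
time_s: 14.08
position: [0.6167, 0.1187, 0.1781]
tool_rot: [[0.348, 0.937, -0.001], [0.937, -0.348, -0.0], [-0.001, -0.001, -1.0]]
ft_force: [0.8, -0.3, 0.2]
grip_width: 0.0752
gripper_force: 0.0
```

```bash
python3 chk.py 2
```

```text
scene rim (array([-0.1,  1.7]), array([212.9,  87.9]), 89.2) slv None
0.04 (array([ -1.4, -55.9]), array([43.9, 60.2]), 0.2)
0.076 (array([ -1.7, -57.8]), array([43.8, 62.8]), 0.3)
0.1 None
top rim (array([ 1.6, -0.2]), array([ 87.9, 209.2]), 0.6) slv (array([-2.7, 62.5]), array([32. , 34.4]), 7.3)
0.04 (array([  1.5, -58.1]), array([44. , 57.5]), 0.1)
0.076 (array([  2.5, -60.2]), array([45. , 62.5]), 0.1)
0.1 None
14.1833 [0.61700462 0.12127679 0.17755345] [ 0.10299776 -0.19927364 -0.50144663] 0.07485633466783774
```

View pics/scene2.png

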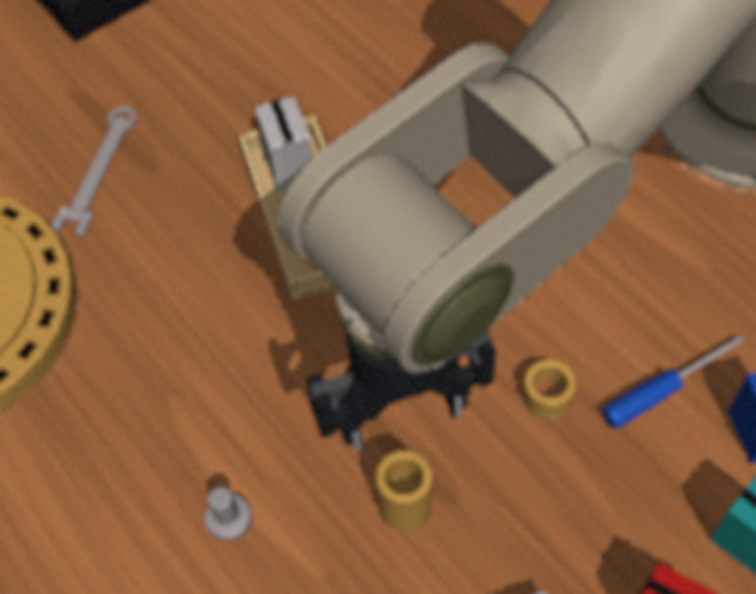

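The picture shows the silver block standing in the box at crop (285,130). The bushing stands at (405,488), with the open gripper behind it in this view and above it in the world frame. Nothing else is disturbed.

Call:
move_arm(jaw=[8, 8, 8, 8, 8, 8, 8, 8, 8], dp=[[0, 0, 1], [0, 0, 1], [0, 0, 1], [0, 0, 1], [0, 0, 1], [0, 0, 1], [0, 0, 0.5], [0, 0, 0], [0, 0, 0]], turn=[[0, 0, 0], [0, 0, 0], [0, 0, 0], [0, 0, 0], [0, 0, 0], [0, 0, 0], [0, 0, 0], [0, 0, 0], [0, 0, 0]])

```text
time_s: 14.93
position: [0.6167, 0.1169, 0.1137]
tool_rot: [[0.349, 0.937, -0.0], [0.937, -0.349, 0.0], [-0.0, -0.0, -1.0]]
ft_force: [0.7, -0.5, 0.4]
grip_width: 0.0798
gripper_force: 0.0
```

Call:
move_arm(jaw=[8, 8, 8, 8, 8, 8, 8, 8, 8, 8], dp=[[0, 0, 0.8], [0, 0, 0.9], [0, 0, 0.9], [0, 0, 0.9], [0, 0, 0.9], [0, 0, 0.9], [0, 0, 0.9], [0, 0, 0.8], [0, 0, 0], [0, 0, 0]], turn=[[0, 0, 0], [0, 0, 0], [0, 0, 0], [0, 0, 0], [0, 0, 0], [0, 0, 0], [0, 0, 0], [0, 0, 0], [0, 0, 0], [0, 0, 0]])

```text
time_s: 15.77
position: [0.6166, 0.117, 0.0433]
tool_rot: [[0.349, 0.937, -0.001], [0.937, -0.349, 0.0], [-0.0, -0.001, -1.0]]
ft_force: [0.8, -0.3, -0.4]
grip_width: 0.0803
gripper_force: 0.0
```

Call:
move_arm(jaw=[4.6, 4.6, 4.6, 4.6, 4.6, 4.6, 4.6, 4.6, 4.6, 4.6, 4.6, 4.6], dp=[[0, 0, 0], [0, 0, 0], [0, 0, 0], [0, 0, 0], [0, 0, 0], [0, 0, 0], [0, 0, 0], [0, 0, 0], [0, 0, 0], [0, 0, 0], [0, 0, 0], [0, 0, 0]], turn=[[0, 0, 0], [0, 0, 0], [0, 0, 0], [0, 0, 0], [0, 0, 0], [0, 0, 0], [0, 0, 0], [0, 0, 0], [0, 0, 0], [0, 0, 0], [0, 0, 0], [0, 0, 0]], force=60)

```text
time_s: 16.77
position: [0.6174, 0.1169, 0.0448]
tool_rot: [[0.349, 0.937, 0.003], [0.937, -0.349, -0.0], [0.001, 0.002, -1.0]]
ft_force: [1.1, -0.7, 5.8]
grip_width: 0.0491
gripper_force: 61.6
```

Call:
move_arm(jaw=[4.6, 4.6, 4.6, 4.6, 4.6, 4.6, 4.6, 4.6, 4.6, 4.6, 4.6, 4.6], dp=[[0, 0, -0.5], [0, 0, -1], [0, 0, -1.2], [0, 0, -1.4], [0, 0, -1.4], [0, 0, -1.4], [0, 0, -1.4], [0, 0, -1.4], [0, 0, -1.2], [0, 0, -1], [0, 0, -0.5], [0, 0, 0]], turn=[[0, 0, 0], [0, 0, 0], [0, 0, 0], [0, 0, 0], [0, 0, 0], [0, 0, 0], [0, 0, 0], [0, 0, 0], [0, 0, 0], [0, 0, 0], [0, 0, 0], [0, 0, 0]])

```text
time_s: 17.77
position: [0.6167, 0.117, 0.1686]
tool_rot: [[0.348, 0.937, 0.001], [0.937, -0.348, 0.0], [0.0, 0.001, -1.0]]
ft_force: [0.2, -0.4, -7.7]
grip_width: 0.0492
gripper_force: 63.5
```

Call:
move_arm(jaw=[4.6, 4.6, 4.6, 4.6, 4.6, 4.6, 4.6, 4.6, 4.6, 4.6, 4.6, 4.6], dp=[[-0.8, -0.05, 0], [-1.6, -0.05, 0], [-2.4, -0.05, 0], [-2.4, -0.05, 0], [-2.4, -0.05, 0], [-2.4, -0.05, 0], [-2.4, -0.05, 0], [-2.4, -0.05, 0], [-2.4, -0.05, 0], [-2.4, -0.05, 0], [-2.4, -0.05, 0], [-2.4, -0.05, 0]], turn=[[0, 0, 0], [0, 0, 0], [0, 0, 0], [0, 0, 0], [0, 0, 0], [0, 0, 0], [0, 0, 0], [0, 0, 0], [0, 0, 0], [0, 0, 0], [0, 0, 0], [0, 0, 0]])

```text
time_s: 18.77
position: [0.5176, -0.1295, 0.1669]
tool_rot: [[0.349, 0.937, -0.002], [0.937, -0.349, 0.001], [0.0, -0.002, -1.0]]
ft_force: [0.3, -0.4, -7.1]
grip_width: 0.0493
gripper_force: 63.5
```

Call:
move_arm(jaw=[4.6, 4.6, 4.6, 4.6, 4.6, 4.6, 4.6, 4.6, 4.6, 4.6], dp=[[-2.4, -0.05, 0], [-2.4, -0.05, 0], [-2, 0, 0], [-1.3, 0, 0], [-0.7, 0, 0], [-0.33, 0, 0], [0, 0, 0], [0, 0, 0], [0, 0, 0], [0, 0, 0]], turn=[[0, 0, 0], [0, 0, 0], [0, 0, 0], [0, 0, 0], [0, 0, 0], [0, 0, 0], [0, 0, 0], [0, 0, 0], [0, 0, 0], [0, 0, 0]])

```text
time_s: 19.6
position: [0.4865, -0.2128, 0.1677]
tool_rot: [[0.347, 0.938, 0.0], [0.938, -0.347, 0.0], [0.0, -0.0, -1.0]]
ft_force: [-0.5, -0.2, -7.6]
grip_width: 0.049
gripper_force: 63.5
```

```bash
python3 chk.py 3
```

```text
scene rim (array([-0.8,  1.3]), array([210.2,  88.4]), 89.6) slv (array([-5. , 64.4]), array([33.6, 33.5]), 20.9)
0.04 (array([ 12.4, -48.2]), array([34.5, 72.9]), 36.2)
0.076 (array([ 18.5, -46.5]), array([24.7,  3.7]), 89.3)
0.1 (array([ 1.1, 21.4]), array([19., 49.]), 84.0)
top rim (array([ 1.4, -0.5]), array([209.2,  85.1]), 89.5) slv (array([ 0.2, 76. ]), array([ 7.4, 24.2]), 82.7)
0.04 None
0.076 (array([ -2.3, -47.4]), array([30.7, 27.1]), 69.3)
0.1 None
19.7 [ 0.48643003 -0.21308802  0.16771279] [-0.25490071  0.09014791 -7.34526279] 0.04963565717118655
```

View pics/scene3.png

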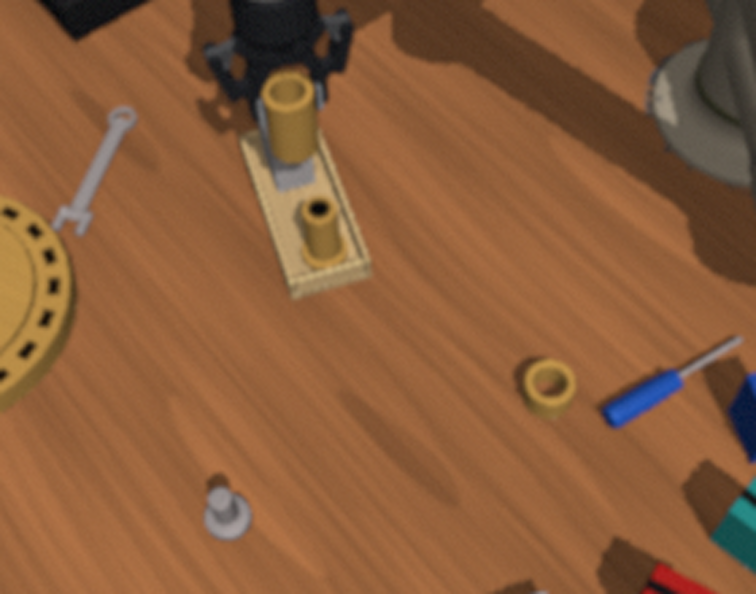

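The bushing hangs upright over the gap between the block and the sleeve, at crop (290,115). The sleeve at (322,230) is untouched. Lowering now.

Call:
move_arm(jaw=[4.6, 4.6, 4.6, 4.6, 4.6, 4.6, 4.6, 4.6, 4.6, 4.6, 4.6, 4.6], dp=[[0, 0, 0.5], [0, 0, 0.7], [0, 0, 0.8], [0, 0, 0.8], [0, 0, 0.8], [0, 0, 0.8], [0, 0, 0.8], [0, 0, 0.8], [0, 0, 0.5], [0, 0, 0.3], [0, 0, 0], [0, 0, 0]], turn=[[0, 0, 0], [0, 0, 0], [0, 0, 0], [0, 0, 0], [0, 0, 0], [0, 0, 0], [0, 0, 0], [0, 0, 0], [0, 0, 0], [0, 0, 0], [0, 0, 0], [0, 0, 0]])

```text
time_s: 20.7
position: [0.4864, -0.2137, 0.0999]
tool_rot: [[0.349, 0.937, 0.0], [0.937, -0.349, -0.0], [-0.0, 0.0, -1.0]]
ft_force: [-1.4, 0.2, -7.4]
grip_width: 0.0489
gripper_force: 63.5
```

Call:
move_arm(jaw=[4.6, 4.6, 4.6, 4.6, 4.6, 4.6, 4.6, 4.6, 4.6, 4.6, 4.6, 4.6], dp=[[0, 0, 0.4], [0, 0, 0.5], [0, 0, 0.5], [0, 0, 0.5], [0, 0, 0.5], [0, 0, 0.5], [0, 0, 0.5], [0, 0, 0.4], [0, 0, 0.3], [0, 0, 0.2], [0, 0, 0], [0, 0, 0]], turn=[[0, 0, 0], [0, 0, 0], [0, 0, 0], [0, 0, 0], [0, 0, 0], [0, 0, 0], [0, 0, 0], [0, 0, 0], [0, 0, 0], [0, 0, 0], [0, 0, 0], [0, 0, 0]])

```text
time_s: 21.7
position: [0.4863, -0.2137, 0.0568]
tool_rot: [[0.348, 0.937, 0.0], [0.937, -0.348, -0.0], [-0.0, 0.0, -1.0]]
ft_force: [0.5, 0.9, -6.9]
grip_width: 0.0493
gripper_force: 63.5
```

Call:
move_arm(jaw=[4.6, 4.6, 4.6, 4.6, 4.6, 4.6, 4.6], dp=[[0, 0, 0.1], [0, 0, 0.1], [0, 0, 0.1], [0, 0, 0.1], [0, 0, 0.1], [0, 0, 0], [0, 0, 0]], turn=[[0, 0, 0], [0, 0, 0], [0, 0, 0], [0, 0, 0], [0, 0, 0], [0, 0, 0], [0, 0, 0]])

```text
time_s: 22.28
position: [0.4862, -0.2136, 0.0517]
tool_rot: [[0.349, 0.937, -0.0], [0.937, -0.349, 0.0], [0.0, -0.0, -1.0]]
ft_force: [1.0, 0.2, -7.5]
grip_width: 0.0491
gripper_force: 63.5
```

Call:
move_arm(jaw=[4.6, 4.6, 4.6, 4.6], dp=[[0, 0, 0.06], [0, 0, 0.06], [0, 0, 0], [0, 0, 0]], turn=[[0, 0, 0], [0, 0, 0], [0, 0, 0], [0, 0, 0]])

```text
time_s: 22.62
position: [0.4864, -0.2137, 0.0508]
tool_rot: [[0.348, 0.937, 0.0], [0.937, -0.348, -0.0], [-0.0, 0.0, -1.0]]
ft_force: [-1.0, 0.2, -3.4]
grip_width: 0.0485
gripper_force: 63.8
```

Touching the floor (the carried weight is dropping). One more small step, release and rise.

Call:
move_arm(jaw=[4.6, 4.6, 5.2, 5.6, 6.2, 7, 7.5, 7.8, 7.8, 7.8], dp=[[0, 0, 0.05], [0, 0, 0], [0, 0, 0], [0, 0, 0], [0, 0, 0], [0, 0, 0], [0, 0, 0], [0, 0, 0], [0, 0, 0], [0, 0, 0]], turn=[[0, 0, 0], [0, 0, 0], [0, 0, 0], [0, 0, 0], [0, 0, 0], [0, 0, 0], [0, 0, 0], [0, 0, 0], [0, 0, 0], [0, 0, 0]])

```text
time_s: 23.45
position: [0.4863, -0.2137, 0.05]
tool_rot: [[0.349, 0.937, 0.0], [0.937, -0.349, -0.0], [-0.0, 0.0, -1.0]]
ft_force: [1.3, 0.3, -0.8]
grip_width: 0.0781
gripper_force: 0.0
```

Call:
move_arm(jaw=[7.8, 7.8, 7.8, 7.8, 7.8, 7.8, 7.8, 7.8, 7.8, 7.8, 7.8, 7.8], dp=[[0, 0, -0.5], [0, 0, -1], [0, 0, -1.2], [0, 0, -1.4], [0, 0, -1.5], [0, 0, -1.5], [0, 0, -1.5], [0, 0, -1.5], [0, 0, -1.5], [0, 0, -1], [0, 0, -0.5], [0, 0, 0]], turn=[[0, 0, 0], [0, 0, 0], [0, 0, 0], [0, 0, 0], [0, 0, 0], [0, 0, 0], [0, 0, 0], [0, 0, 0], [0, 0, 0], [0, 0, 0], [0, 0, 0], [0, 0, 0]])

```text
time_s: 24.45
position: [0.4866, -0.2138, 0.1826]
tool_rot: [[0.348, 0.937, 0.002], [0.937, -0.348, -0.002], [-0.001, 0.003, -1.0]]
ft_force: [0.4, -0.3, -0.6]
grip_width: 0.0779
gripper_force: 0.0
```

Call:
move_arm(jaw=[7.8, 7.8, 7.8, 7.8, 7.8, 7.8, 7.8, 7.8, 7.8, 7.8, 7.8, 7.8], dp=[[1.2, 0, 0], [2, 0, 0], [2, 0, 0], [2, 0, 0], [2, 0, 0], [2, 0, 0], [2, 0, 0], [2, 0, 0], [2, 0, 0], [1, 0, 0], [0, 0, 0], [0, 0, 0]], turn=[[0, 0, 0], [0, 0, 0], [0, 0, 0], [0, 0, 0], [0, 0, 0], [0, 0, 0], [0, 0, 0], [0, 0, 0], [0, 0, 0], [0, 0, 0], [0, 0, 0], [0, 0, 0]])

```text
time_s: 25.45
position: [0.5494, -0.0428, 0.1806]
tool_rot: [[0.348, 0.938, -0.001], [0.938, -0.348, 0.0], [-0.0, -0.001, -1.0]]
ft_force: [0.5, -0.3, 0.6]
grip_width: 0.0782
gripper_force: 0.0
```

```bash
python3 chk.py 4
```

```text
scene rim (array([-0.8,  2. ]), array([213.4,  88.5]), 89.5) slv (array([-10.3,  79.6]), array([12.7,  6.2]), 18.2)
0.04 (array([ 13.8, -32.9]), array([105.1,  17.9]), 87.3)
0.076 (array([ 13.2, -33.9]), array([107.8,  20. ]), 86.5)
0.1 None
top rim (array([ 2.6, -0.5]), array([209.2,  88.5]), 89.4) slv (array([-1.9, 63.4]), array([34. , 32.4]), 75.7)
0.04 (array([ -2.5, -36.6]), array([132.4,  46.6]), 83.8)
0.076 (array([  2.7, -31. ]), array([ 47.9, 120.5]), 1.5)
0.1 None
25.55 [ 0.54937568 -0.04369016  0.18076464] [ 0.10898729 -0.36630436  0.31000797] 0.07792915186517539
```

View pics/top4.png

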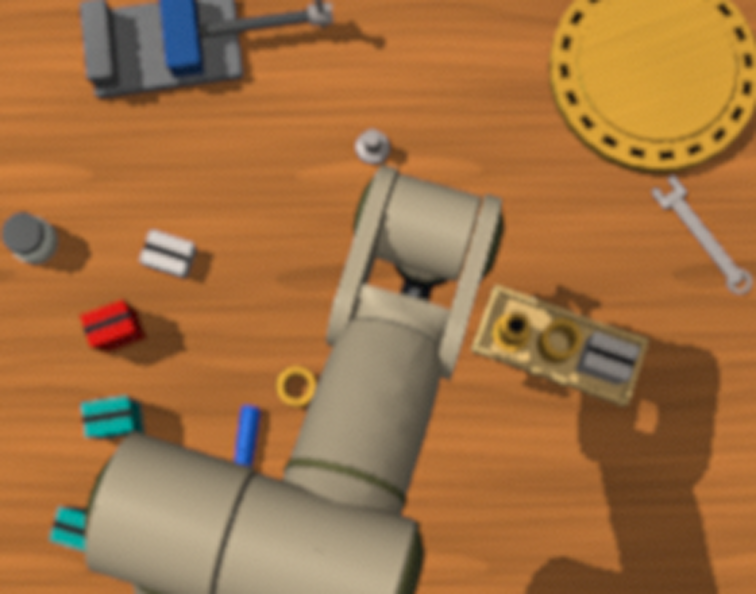

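In the top view the box holds the sleeve (515,328), bushing (560,342) and block (610,358) in a row, all upright. Everything else is in place, so I'm handing in.

```bash
python3 -c "
from rig import ticket
print(ticket.close_job())"
```

```text
the job is handed in; nothing more can be done
None
```

The tall bushing and tall block now stand upright in the box beside the sleeve, and I handed the job in at about 25.6 s; the hand-in returned no verdict.

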